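# Index the square blank to the fifth notch

## Robot

A 6-joint arm with a two-finger parallel gripper is mounted at the origin on the work surface; the furniture and walls round the work are solid. World frame = base frame: x ahead of the robot, y to its left, z up, the work surface at z = 0. Lengths are in m, angles in rad, forces in N, time in s.
With the tool pointing down it reaches from about 0.275 to 0.825 m from the base axis. Payload 4.9 kg.
Tool frame: the origin (TCP) lies between the finger pads; the fingertips stand 14 mm ahead of it and the grasp point (between the pads) lies 5 mm behind it; z points along the fingers, y is the direction in which the jaws open and shut (so a half turn about z gives the same grasp; the last joint's range is limited). The gripper opens to 85 mm and grips with 20 to 120 N. Pads are 22 mm wide; open, the fingers measure 114 mm over their backs; the gripper's body (76 mm by 85 mm) begins 54 mm behind the grasp point. The pads swing forward as they close: fully open they stand 13 mm farther back than shut.
Start: joints at [-1.41, 0.326, -0.193, 1.052, 0, 1.437], TCP at [0.16, -0.526, 0.245] pointing down, gripper open.
Joint ranges: [-2.65, 2.65], [-0.97, 1.79], [-1.3, 1.35], [-1.93, 2.1], [-1.47, 1.37], [-3.14, 3.14]. Speed limits (rad/s): [2.57, 2.57, 3.14, 3.14, 3.14, 3.14].

## Interface

Orientations are given as a rotation vector (axis times angle).
In Python, from rig import readout, viewer, job gives the robot as it stands. The module is installed in compiled form; this text tells all that it offers.
- The arm moves only by the shell command python3 -m inch 'ROWS' [OPENING]. ROWS is a JSON object of lists of equal length, an entry for each row: "translation": the shift along the world's x, y, z in m, a list of three; "yaw": the turn about the world's z in degrees. In form: {"translation": [[tx, ty, tz], ...], "yaw": [yaw, ...]}. A call has 1 to 12 rows; each row shifts and turns the pose as measured when the row begins; what a row does not reach is not made up. A row lasts 1/10 s, in which the tool goes at most 50 mm and 8.59 degrees, less where a joint would pass 70% of its speed; a pose out of reach is approached as far as the arm can. A call with a gripper value outside its range is refused whole. OPENING is the opening, from -1 (shut) to 1 (fully open), so that 0 is half open, set as the call begins (- or left out, the last holds). The fingers move at their own pace and stop on an object; the grip force is fixed at half the most. Time passes only in rows, so rows that do not move let the fingers close. It gives the time, the measured TCP pose, the force and the opening at its end, in the units of the state.
- readout.observe(): the state, without advancing time (a new reading comes with each control period).
- viewer.camera(name): name is "scene" or "top"; returns the picture (480x640x3 uint8, blue, green, red); there is no depth.
- viewer.get_calibration(name): a dict with "intrinsics" (3x3 intrinsics, pixels), "xyz" and "orientation" of the camera in the world. Camera axes: x right, y up, looking along -z (the intrinsics and any distortion apply to the point x, -y, -z); pixel columns grow to the right and rows downward; lengths in m; the calibration is good to about 2 mm. A picture is of the moment at which its call begins. get_calibration takes no time and is no camera call.
- job.finish_job(): hands the job in, once; it reports no verdict.
The state is a dict: "time_s": time; "q": joint angles; "joint_vel": joint speeds; "joint_torque": joint torques, N m; "tool_pos": TCP position; "tool_rot": TCP orientation; "force": force on the tool from outside, world axes, zero at the start; "ft_torque": the same for the moment, N m; "opening": finger opening in m.
Only numpy, scipy, OpenCV 4.12 (cv2) and the standard library are available. Lean on these libraries where they do the work, as an engineer would, in place of code of your own. Each camera call takes 0.05 s, during which the arm holds its last target.

## Task

Two indexing heads stand on the bench, one holding a square wooden blank and one a round one. On the head with the square blank, click the thumb lever away from the robot notch by notch to the fifth notch, counted from the end of its swing nearest the robot; stop for about a second in the third notch and again in the fourth so that I can check the blank. Do not go past the fifth notch, leave the other head's lever as it is, and let go at the end.

Things in the scene. Friction and masses are not known exactly. Their poses are not given: they have to be found in the camera images.
- square_head: Head with the square blank, fixed: grey base 110x190x12, steel index plate with six dark notch marks on its rim, blank 30x30x66, thumb lever. Origin: centre of its underside, on the bench; x away from the robot (yaw under 0.45), y along the spindle from lever to tailstock. Lever and blank turn about the line x = 0, z = 60 mm; the lever swings in the plane y = -70. The index plate (y -52 to -46) rises to z = 105, all else to 85.
- square_lever (a joint): Angle of the lever (rad): 0 in the first notch, leaning 50 degrees towards the robot (-x of its head); grows as it swings over the top, away from the robot. Six notches, 0.349 apart: third 0.698, fourth 1.047, fifth 1.396, sixth 1.745. Starts in the first or second. A detent pulls it into the nearest notch and holds it; about 3 N at the knob clicks it on.
- square_lever_knob (a point): Centre of the knob of that lever: a black cylinder 17 mm thick, 28 mm long, its axis along the spindle (y of the head), 85 mm from the spindle axis, on a 9 mm round steel bar. Pinch its flat ends from above, or push it. One notch moves it 30 mm along its arc. Its axes turn with the lever.
- round_lever_knob (a point): Centre of the knob of the other head, equal but for its blank, which is round, 22 mm thick and 66 mm long. Its lever stands in any notch and must stay there. The heads stand side by side, either one on the left.

How it is judged:
On the way, in this order (a step that is already met when the one before it is completed fails the run):
1. the square blank's lever rests in the third notch (value of joint square_lever between 0.528 and 0.868 rad), for 0.5 s.
2. the square blank's lever rests in the fourth notch (value of joint square_lever between 0.877 and 1.217 rad), for 0.5 s.
At the end, for the whole second after the job is handed in: The square blank's lever is at rest in the fifth notch (1.396 rad, within 0.17 rad), and the other head's knob is within 25 mm of where it started (value of joint square_lever between 1.226 and 1.566 rad and velocity of joint square_lever between -0.1 and 0.1 rad/s and distance of round_lever_knob from where it was at the start of the episode below 0.025 m); the robot touches nothing.
It fails at once if the square blank's lever goes past the fifth notch (value of joint square_lever above 1.62 rad).
It fails at once if the other head's lever is moved (distance of round_lever_knob from where it was at the start of the episode above 0.025 m).
It also fails if it takes over 42 s, if anything falls off the work surface, if the arm or the gripper's body presses on something with over 40 N, if the wrist force passes 120 N, or if a joint passes its speed limit or range.

## Working session

There is one attempt and no reset: what is moved stays moved. The work goes in short steps, Python scripts to look and compute and a shell command to move; the robot and the scene stay as the last step left them, time stands still between calls to the robot, and variables do not carry over. Pictures are saved under pics/ and viewed, and the job is handed in when it is done.

```bash
mkdir -p pics
python3 - <<'E'
from rig import readout, viewer
import cv2
print(readout.observe())
for n in("scene","top"):
    im=viewer.camera(n); cv2.imwrite(f"pics/{n}0.png",im); print(n,viewer.get_calibration(n))
E
```

```text
{'time_s': 0.0, 'q': array([-1.41019820e+00,  3.26950875e-01, -1.93610220e-01,  1.05201165e+00,
       -3.41498563e-05,  1.43661940e+00]), 'joint_vel': array([-0.00119977, -0.00118815,  0.00026096, -0.00017228,  0.00072814,
        0.00092113]), 'joint_torque': array([-3.03146317e-04, -4.43403161e+01,  2.62437809e+01,  1.52301905e-02,
       -1.23594012e-05, -6.12971775e-06]), 'tool_pos': array([ 0.15970878, -0.52569701,  0.24448802]), 'tool_rot': array([-3.10577527e+00, -4.61096244e-01,  9.04482749e-05]), 'force': array([ 0.4088304 , -0.25141507, -0.09178186]), 'ft_torque': array([-0.05241545,  0.00970969,  0.00102377]), 'opening': 0.08510877280973068}
scene {'intrinsics': array([[574.38736932,   0.        , 312.2328494 ],
       [  0.        , 574.38736932, 236.85341233],
       [  0.        ,   0.        ,   1.        ]]), 'xyz': array([-0.069843  ,  0.62590909,  0.57969872]), 'orientation': array([ 0.50152812, -1.29114026, -2.15354934])}
top {'intrinsics': array([[497.61540261,   0.        , 315.05528122],
       [  0.        , 497.61540261, 242.11457539],
       [  0.        ,   0.        ,   1.        ]]), 'xyz': array([ 0.44498319, -0.05575516,  0.95147468]), 'orientation': array([ 0.07608029, -0.10141704, -1.56559263])}
```

View pics/scene0.png

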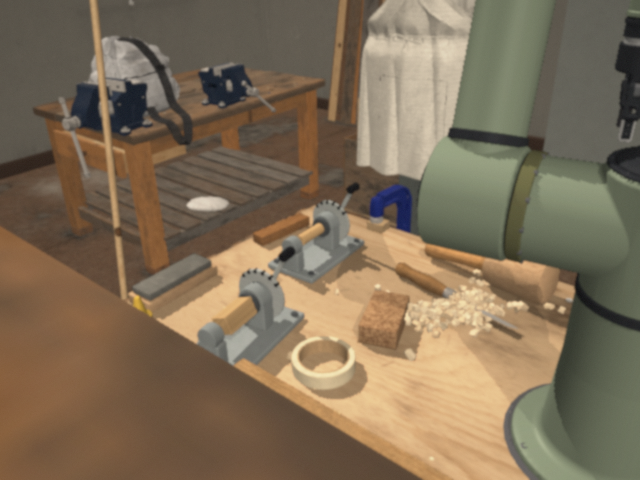

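View pics/top0.png

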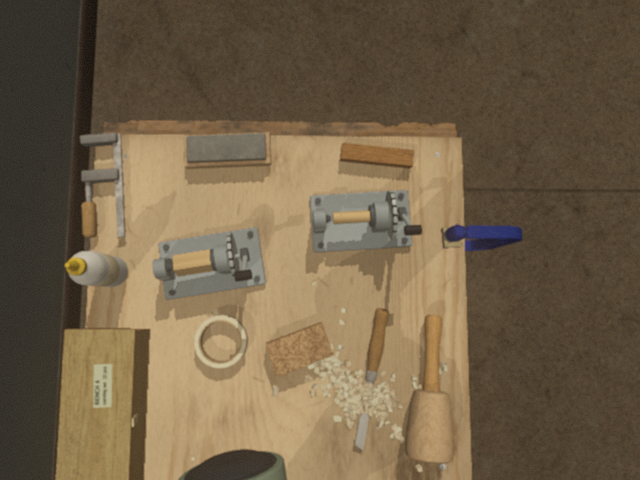

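The top picture shows two heads. The left one (base about (210,263), knob near (243,275)) has the wider blank. The right one (base about (360,220)) has its knob near (413,229). I'll enlarge to confirm.

Run:
```python
import cv2,numpy as np
t=cv2.imread("pics/top0.png"); s=cv2.imread("pics/scene0.png")
a=cv2.resize(t[215:305,145:275],None,fx=6,fy=6,interpolation=cv2.INTER_CUBIC)
cv2.imwrite("pics/c1.png",a)
b=cv2.resize(s[175:375,190:370],None,fx=3,fy=3,interpolation=cv2.INTER_CUBIC); cv2.imwrite("pics/c2.png",b)
c=cv2.resize(t[180:260,300:430],None,fx=6,fy=6,interpolation=cv2.INTER_CUBIC)
cv2.imwrite("pics/c3.png",c)
```

```text
(no output)
```

View pics/c1.png

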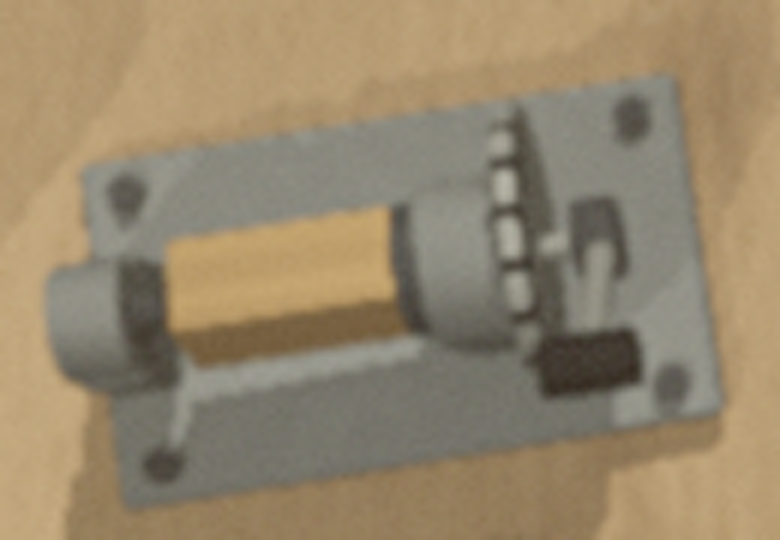

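View pics/c2.png

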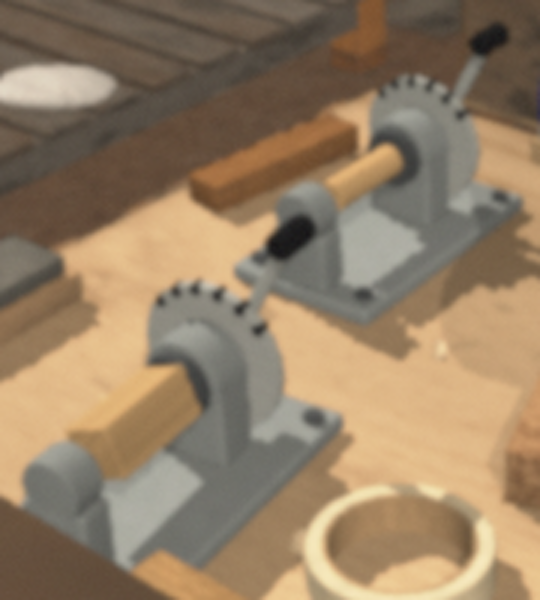

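View pics/c3.png

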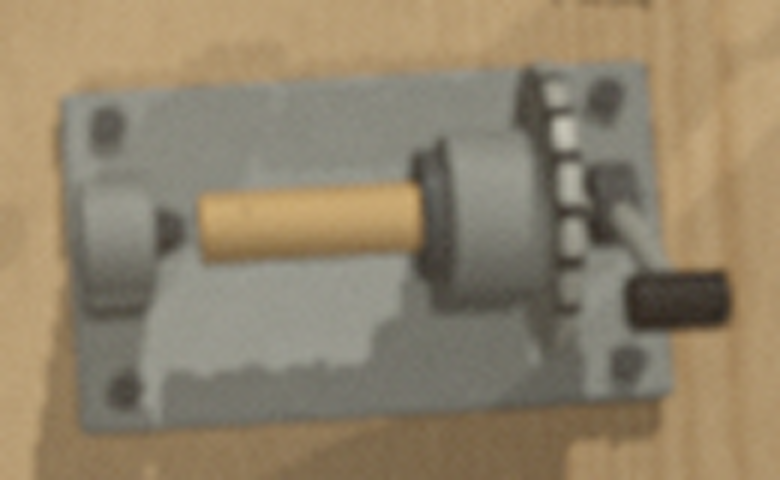

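The left head holds the square blank (c1: blank at about (285,285), with visible edges; knob centre (590,364)). The right head's blank is a round, thinner one. Next I fit pose and lever angle.

```bash
cat > h.py <<'E'
import numpy as np
from scipy.spatial.transform import Rotation as R
from scipy.optimize import least_squares
from rig import viewer
def proj(n,P):
    c=viewer.get_calibration(n); p=R.from_rotvec(c["orientation"]).inv().apply(np.atleast_2d(P)-c["xyz"])
    K=c["intrinsics"]; return np.c_[K[0,0]*p[:,0]/-p[:,2]+K[0,2],K[1,1]*-p[:,1]/-p[:,2]+K[1,2]]
def head(p,L):
    L=np.atleast_2d(L); c,s=np.cos(p[2]),np.sin(p[2])
    return np.c_[p[0]+c*L[:,0]-s*L[:,1],p[1]+s*L[:,0]+c*L[:,1],L[:,2]]
def knob(p,a,y=-.070):
    b=a-np.radians(50); return head(p,[.085*np.sin(b),y,.06+.085*np.cos(b)])
E
python3 - <<'E'
from h import *
up=lambda c,f,o:(np.array(c)+.5)/f-.5+np.array(o)
C=np.array([[.055,.095,.012],[.055,-.095,.012],[-.055,-.095,.012],[-.055,.095,.012]])
for nm,co,o,kt,ks in (("sq",[(85,167),(672,78),(720,410),(128,507)],(145,215),(590,364),(291,237)),("rd",[(65,97),(645,63),(670,392),(85,432)],(300,180),(680,300),(489,40))):
    co=up(co,6,o);kt=up(kt,6,o);ks=up(ks,3,(190,175))
    f=lambda v:np.r_[(proj("top",head(v,C))-co).ravel()]
    r=least_squares(f,[.42,.1,.1]); p=r.x
    # knob triangulate freely
    g=lambda X:np.r_[(proj("top",X)-kt).ravel(),(proj("scene",X)-ks).ravel()]
    X=least_squares(g,[.4,.1,.12])
    fa=lambda v:np.r_[f(v),(proj("top",knob(v,v[3],v[4]))-kt).ravel(),(proj("scene",knob(v,v[3],v[4]))-ks).ravel()]
    q=least_squares(fa,[*p,.3,-.07])
    print(nm,p,abs(r.fun).max(),"knob",X.x,abs(X.fun).max());print(q.x,np.round(q.fun,1))
    for i in range(6): print(i+1,knob(q.x,i*.349)[0].round(4))
E
```

```text
sq [0.51167577 0.12412245 0.16072296] 1.239654821220654 knob [0.48270924 0.04908622 0.13446149] 0.0018188999164294728
[ 0.51169416  0.12412577  0.16083287  0.37339954 -0.069386  ] [-1.  -0.5  0.7 -1.1  1.2  0.8 -0.9  0.7 -0.   0.   0.  -0.1]
1 [0.4586 0.0446 0.1146]
2 [0.4809 0.0482 0.1336]
3 [0.5083 0.0527 0.1437]
4 [0.5375 0.0574 0.1437]
5 [0.5648 0.0618 0.1336]
6 [0.5872 0.0655 0.1147]
rd [ 0.59391464 -0.15807505  0.06664676] 1.2842022033842113 knob [ 0.55972575 -0.23166779  0.13339013] 0.1153186040583023
[ 0.5940306  -0.1580691   0.06733836  0.38500482 -0.07039434] [-1.1 -0.6  0.5 -0.9  1.3  0.8 -0.7  0.4 -0.2  0.2  0.2 -0.6]
1 [ 0.5338 -0.2323  0.1146]
2 [ 0.5563 -0.2308  0.1336]
3 [ 0.584  -0.2289  0.1437]
4 [ 0.6135 -0.2269  0.1437]
5 [ 0.6411 -0.2251  0.1336]
6 [ 0.6637 -0.2235  0.1147]
```

The square lever sits in the second notch (fit 0.373 rad; knob at z 0.134, which agrees). I'll travel above it at height with the jaws turned about -7.7°.

```bash
python3 -m inch '{"translation": [[0.024,0.043,0],[0.024,0.043,0],[0.024,0.043,0],[0.024,0.043,0],[0.024,0.043,0],[0.024,0.043,0],[0.024,0.043,0],[0.024,0.043,0],[0.024,0.043,0],[0.024,0.043,0],[0.024,0.043,0],[0.024,0.043,0]], "yaw": [-1,-1,-1,-1,-1,-1,-1,-0.5,0,0,0,0]}' 1
cat >> h.py <<'E'
def st():
    from rig import readout
    o=readout.observe(); Rm=R.from_rotvec(o["tool_rot"]).as_matrix()
    print("t",o["time_s"],"pos",o["tool_pos"].round(4),"jawyaw",np.degrees(np.arctan2(Rm[1,1],Rm[0,1])).round(2),"zax",Rm[:,2].round(3),"F",o["force"].round(1),"op",round(o["opening"],4),"q6",o["q"].round(2))
E
python3 -c "from h import *;st()"
```

```text
time_s: 1.3
tool_pos: [0.4452, -0.0017, 0.2412]
tool_rot: [-3.131, -0.226, -0.001]
force: [1.0, -1.0, 0.3]
opening: 0.0853
t 1.3 pos [ 0.4452 -0.0017  0.2412] jawyaw -81.74 zax [ 0.     0.002 -1.   ] F [ 1.  -1.   0.3] op 0.0853 q6 [-0.17  0.14 -0.45  0.98  0.    2.83]
```

```bash
python3 -m inch '{"translation": [[0.018,0.025,-0.015],[0.018,0.025,-0.02],[0,0,-0.01],[0,0,0]], "yaw": [0.5,0.4,0,0]}' 1
python3 -c "
from h import *;st()
import cv2
for n in('scene','top'):
    cv2.imwrite(f'pics/{n}1.png',viewer.camera(n))
t=cv2.imread('pics/scene1.png');cv2.imwrite('pics/c4.png',cv2.resize(t[100:350,180:400],None,fx=2.4,fy=2.4,interpolation=2))
t=cv2.imread('pics/top1.png');cv2.imwrite('pics/c5.png',t)"
```

```text
time_s: 1.7
tool_pos: [0.4838, 0.0564, 0.1941]
tool_rot: [-3.127, -0.269, -0.002]
force: [0.2, 0.4, -1.1]
opening: 0.0854
t 1.7 pos [0.4838 0.0564 0.1941] jawyaw -80.18 zax [ 0.001  0.003 -1.   ] F [ 0.2  0.4 -1.1] op 0.0854 q6 [-0.04  0.25 -0.43  0.88  0.    2.93]
```

View pics/c4.png

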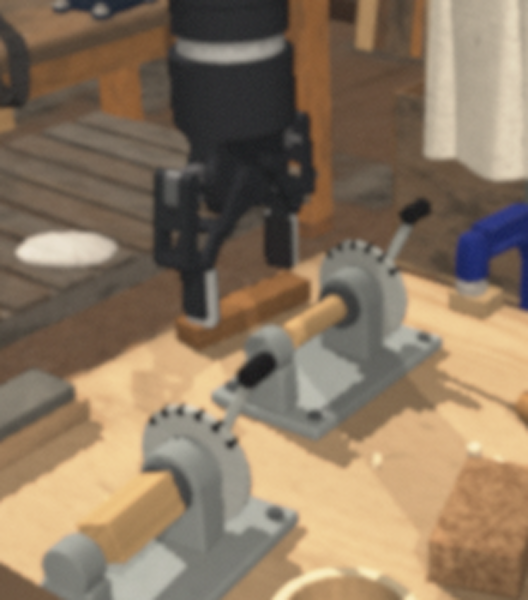

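The gripper hangs over the knob (crop (257,370)) with the fingers either side. I'll descend and centre.

```bash
python3 -m inch '{"translation": [[-0.002,-0.008,-0.025],[0,0,-0.025],[0,0,-0.012],[0,0,0]], "yaw": [-0.6,0,0,0]}' 1
python3 -c "
from h import *;st()
import cv2
for n in('scene','top'):
    cv2.imwrite(f'pics/{n}2.png',viewer.camera(n))
t=cv2.imread('pics/scene2.png');cv2.imwrite('pics/c6.png',cv2.resize(t[130:330,190:370],None,fx=3,fy=3,interpolation=2))
"
```

```text
time_s: 2.2
tool_pos: [0.4833, 0.0426, 0.1361]
tool_rot: [-3.132, -0.237, -0.016]
force: [-0.8, 0.6, 1.3]
opening: 0.0852
t 2.2 pos [0.4833 0.0426 0.1361] jawyaw -81.35 zax [ 0.01   0.002 -1.   ] F [-0.8  0.6  1.3] op 0.0852 q6 [-0.07  0.31 -0.53  0.72  0.    2.92]
```

View pics/c6.png

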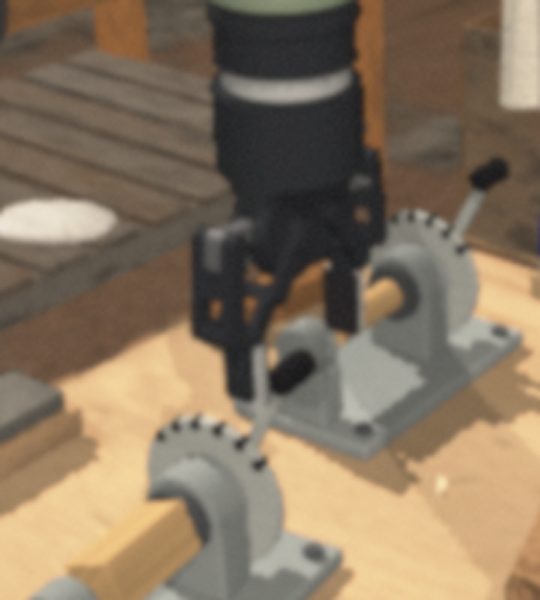

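```bash
python3 -m inch '{"translation": [[-0.001,0.005,-0.004],[0,0,0],[0,0,0]], "yaw": [0.3,0,0]}' 1; python3 -c "from h import *;st()"
```

```text
time_s: 2.6
tool_pos: [0.4853, 0.0475, 0.1362]
tool_rot: [3.132, 0.244, 0.028]
force: [-0.2, -0.4, 0.1]
opening: 0.0852
t 2.6 pos [0.4853 0.0475 0.1362] jawyaw -81.08 zax [ 0.018  0.001 -1.   ] F [-0.2 -0.4  0.1] op 0.0852 q6 [-0.06  0.31 -0.53  0.72  0.    2.93]
```

```bash
python3 -m inch '{"translation": [[-0.004,0.001,-0.006],[-0.001,0,-0.003],[0,0,0]], "yaw": [0,0,0]}' 1; python3 -c "from h import *;st()"
```

```text
time_s: 2.9
tool_pos: [0.4802, 0.0488, 0.1271]
tool_rot: [3.132, 0.245, 0.03]
force: [-1.0, -0.0, 0.0]
opening: 0.0857
t 2.9 pos [0.4802 0.0488 0.1271] jawyaw -81.04 zax [ 0.019  0.001 -1.   ] F [-1. -0.  0.] op 0.0857 q6 [-0.05  0.31 -0.55  0.69  0.    2.93]
```

```bash
python3 -m inch '{"translation": [[0,0,0.001],[0,0,0],[0,0,0],[0,0,0],[0,0,0],[0,0,0]], "yaw": [0,0,0,0,0,0]}' -1; python3 -c "
from h import *;st()
import cv2
for n in('scene','top'):
    cv2.imwrite(f'pics/{n}3.png',viewer.camera(n))
t=cv2.imread('pics/scene3.png');cv2.imwrite('pics/c7.png',cv2.resize(t[130:330,190:370],None,fx=3,fy=3,interpolation=2))
"
```

```text
time_s: 3.5
tool_pos: [0.48, 0.0488, 0.1282]
tool_rot: [3.131, 0.246, 0.029]
force: [-0.5, 0.6, -1.0]
opening: 0.0268
t 3.5 pos [0.48   0.0488 0.1282] jawyaw -81.02 zax [ 0.018  0.001 -1.   ] F [-0.5  0.6 -1. ] op 0.0268 q6 [-0.05  0.31 -0.55  0.69  0.    2.93]
```

View pics/c7.png

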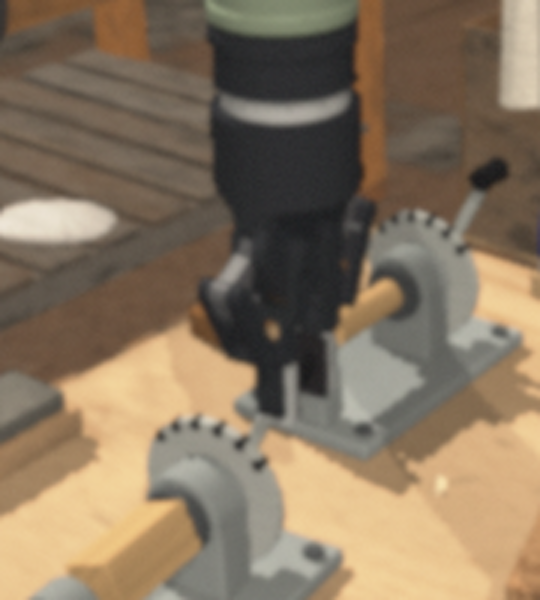

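Held (opening 27 mm, about the 28 mm knob). Clicking to the third notch along the arc, then a pause.

```bash
python3 -m inch '{"translation": [[0.0065,0.001,0.0034],[0.0067,0.001,0.0028],[0.007,0.001,0.0022],[0.007,0.001,0.0016],[0,0,0],[0,0,0]], "yaw": [0,0,0,0,0,0]}'; python3 -c "from h import *;st()"
```

```text
time_s: 4.2
tool_pos: [0.4981, 0.0518, 0.1355]
tool_rot: [3.129, 0.246, -0.01]
force: [-3.2, -0.7, 0.9]
opening: 0.0271
t 4.2 pos [0.4981 0.0518 0.1355] jawyaw -81.0 zax [-0.006 -0.004 -1.   ] F [-3.2 -0.7  0.9] op 0.0271 q6 [-0.04  0.35 -0.47  0.76 -0.    2.94]
```

```bash
python3 -m inch '{"translation": [[0.005,0.0008,0.0016],[0.005,0.0008,0.0012],[0,0,0]], "yaw": [0,0,0]}'; python3 -c "
from h import *;st()
import cv2
for n in('scene','top'):
    cv2.imwrite(f'pics/{n}4.png',viewer.camera(n))
t=cv2.imread('pics/scene4.png');cv2.imwrite('pics/c8.png',cv2.resize(t[130:330,190:370],None,fx=3,fy=3,interpolation=2))
"
```

```text
time_s: 4.5
tool_pos: [0.505, 0.053, 0.1372]
tool_rot: [3.128, 0.245, -0.022]
force: [-4.2, -1.0, 2.8]
opening: 0.0268
t 4.5 pos [0.505  0.053  0.1372] jawyaw -81.04 zax [-0.014 -0.005 -1.   ] F [-4.2 -1.   2.8] op 0.0268 q6 [-0.04  0.36 -0.44  0.78 -0.01  2.95]
```

View pics/c8.png

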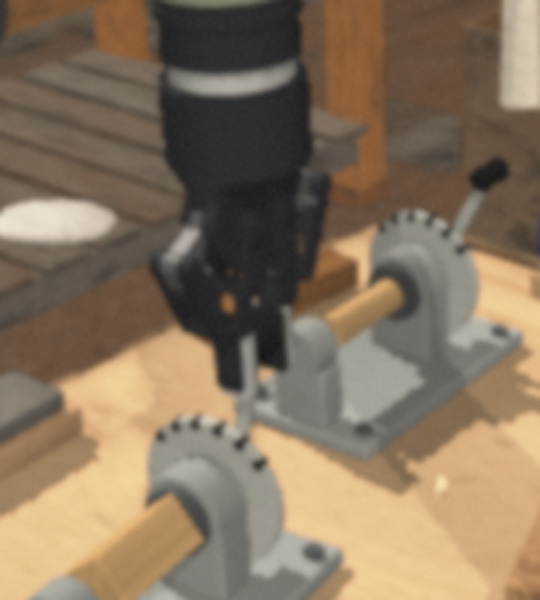

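The knob is still held, and the lever bar (245,405) and blank have turned. A small top-up, then I dwell in the third notch.

```bash
python3 -m inch '{"translation": [[0.003,0.0005,0.0006],[0,0,0],[0,0,0],[0,0,0],[0,0,0],[0,0,0],[0,0,0],[0,0,0],[0,0,0],[0,0,0],[0,0,0],[0,0,0]], "yaw": [0,0,0,0,0,0,0,0,0,0,0,0]}'; python3 -c "from h import *;st()"
```

```text
time_s: 5.8
tool_pos: [0.5065, 0.0532, 0.1375]
tool_rot: [3.128, 0.244, -0.024]
force: [-4.2, -1.5, -0.1]
opening: 0.0266
t 5.8 pos [0.5065 0.0532 0.1375] jawyaw -81.07 zax [-0.015 -0.005 -1.   ] F [-4.2 -1.5 -0.1] op 0.0266 q6 [-0.04  0.36 -0.44  0.78 -0.01  2.95]
```

Run:
```python
from h import *
p=[.5117,.1241,.161]
for a in (.5,.6,.7,.8):
    for r in (.05,.06,.07):
        b=a-np.radians(50);P=head(p,[r*np.sin(b),-.07,.06+r*np.cos(b)])
        u=proj("scene",P)[0]; print(a,r,((u-[190,130])*3).round(0),proj("top",P)[0].round(1))
import cv2
t=viewer.camera("scene");cv2.imwrite('pics/c9.png',cv2.resize(t[220:300,230:310],None,fx=7,fy=7,interpolation=2))
```

```text
0.5 0.05 [258. 406.] [243.5 262.9]
0.5 0.06 [263. 392.] [243.1 264.6]
0.5 0.07 [268. 379.] [242.7 266.4]
0.6 0.05 [251. 401.] [243.  260.1]
0.6 0.06 [254. 387.] [242.5 261.2]
0.6 0.07 [257. 373.] [242.  262.4]
0.7 0.05 [244. 397.] [242.5 257.2]
0.7 0.06 [245. 382.] [241.9 257.7]
0.7 0.07 [247. 367.] [241.2 258.2]
0.8 0.05 [236. 394.] [242.  254.3]
0.8 0.06 [236. 379.] [241.3 254.2]
0.8 0.07 [236. 363.] [240.6 254.1]
```

View pics/c9.png

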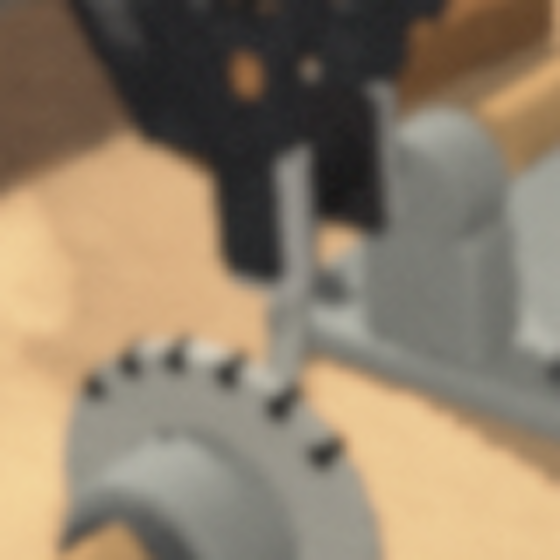

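The bar at crop (285,340) matches about 0.70 rad, the third notch, held for over 1 s. On to the fourth.

```bash
python3 -m inch '{"translation": [[0.007,0.0011,0.001],[0.007,0.0011,0.0005],[0.007,0.0011,0],[0.007,0.0011,-0.0003],[0.005,0.0008,-0.0005],[0,0,0]], "yaw": [0,0,0,0,0,0]}'; python3 -c "from h import *;st()"
```

```text
time_s: 6.45
tool_pos: [0.5364, 0.0582, 0.1379]
tool_rot: [3.126, 0.247, -0.038]
force: [-4.8, -1.1, 2.6]
opening: 0.0271
t 6.45 pos [0.5364 0.0582 0.1379] jawyaw -80.95 zax [-0.024 -0.007 -1.   ] F [-4.8 -1.1  2.6] op 0.0271 q6 [-0.02  0.42 -0.35  0.83 -0.01  2.96]
```

```bash
python3 -m inch '{"translation": [[0,0,0],[0,0,0],[0,0,0],[0,0,0],[0,0,0],[0,0,0],[0,0,0],[0,0,0],[0,0,0],[0,0,0],[0,0,0],[0,0,0]], "yaw": [0,0,0,0,0,0,0,0,0,0,0,0]}'
python3 - <<'E'
from h import *
st()
p=[.5117,.1241,.161]
for a in (.9,1.0,1.05,1.1,1.2):
    for r in (.045,.055):
        b=a-np.radians(50);P=head(p,[r*np.sin(b),-.07,.06+r*np.cos(b)])
        u=proj("scene",P)[0]; print(a,r,((u-[230,220])*7).round(0))
import cv2
t=viewer.camera("scene");cv2.imwrite('pics/c10.png',cv2.resize(t[220:300,230:310],None,fx=7,fy=7,interpolation=2))
E
```

```text
time_s: 7.65
tool_pos: [0.536, 0.0582, 0.1379]
tool_rot: [3.126, 0.248, -0.038]
force: [-4.3, -0.6, 1.2]
opening: 0.0267
t 7.65 pos [0.536  0.0582 0.1379] jawyaw -80.92 zax [-0.024 -0.007 -1.   ] F [-4.3 -0.6  1.2] op 0.0267 q6 [-0.02  0.42 -0.35  0.82 -0.01  2.96]
0.9 0.045 [255. 303.]
0.9 0.055 [251. 266.]
1.0 0.045 [239. 299.]
1.0 0.055 [232. 262.]
1.05 0.045 [232. 298.]
1.05 0.055 [223. 260.]
1.1 0.045 [224. 298.]
1.1 0.055 [214. 260.]
1.2 0.045 [210. 298.]
1.2 0.055 [196. 260.]
```

View pics/c10.png

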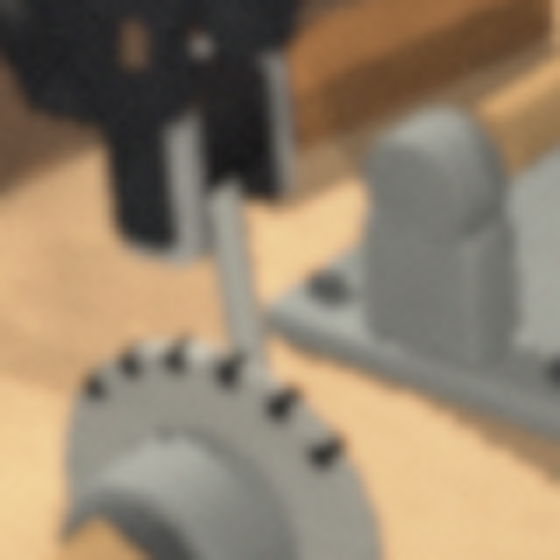

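The bar at crop (240,298) matches about 1.0 rad, so it is in the fourth notch, and it was held for 1.2 s. On to the fifth.

```bash
python3 -m inch '{"translation": [[0.007,0.0011,-0.0014],[0.007,0.0011,-0.0022],[0.0065,0.001,-0.0028],[0.0055,0.0009,-0.0028],[0.002,0.0003,-0.001],[0,0,0],[0,0,0]], "yaw": [0,0,0,0,0,0,0]}'
python3 - <<'E'
from h import *
st()
p=[.5117,.1241,.161]
for a in (1.2,1.3,1.4,1.5):
    for r in (.045,.055,.07):
        b=a-np.radians(50);P=head(p,[r*np.sin(b),-.07,.06+r*np.cos(b)])
        u=proj("scene",P)[0]; print(a,r,((u-[230,220])*7).round(0))
import cv2
t=viewer.camera("scene");cv2.imwrite('pics/c11.png',cv2.resize(t[220:300,230:310],None,fx=7,fy=7,interpolation=2))
E
```

```text
time_s: 8.4
tool_pos: [0.5651, 0.0629, 0.1283]
tool_rot: [3.126, 0.246, -0.038]
force: [-4.4, -1.9, 3.5]
opening: 0.0269
t 8.4 pos [0.5651 0.0629 0.1283] jawyaw -80.98 zax [-0.024 -0.007 -1.   ] F [-4.4 -1.9  3.5] op 0.0269 q6 [-0.02  0.48 -0.28  0.84 -0.01  2.97]
1.2 0.045 [210. 298.]
1.2 0.055 [196. 260.]
1.2 0.07 [175. 203.]
1.3 0.045 [196. 300.]
1.3 0.055 [179. 263.]
1.3 0.07 [153. 206.]
1.4 0.045 [183. 303.]
1.4 0.055 [163. 267.]
1.4 0.07 [133. 212.]
1.5 0.045 [171. 308.]
1.5 0.055 [148. 273.]
1.5 0.07 [115. 220.]
```

View pics/c11.png

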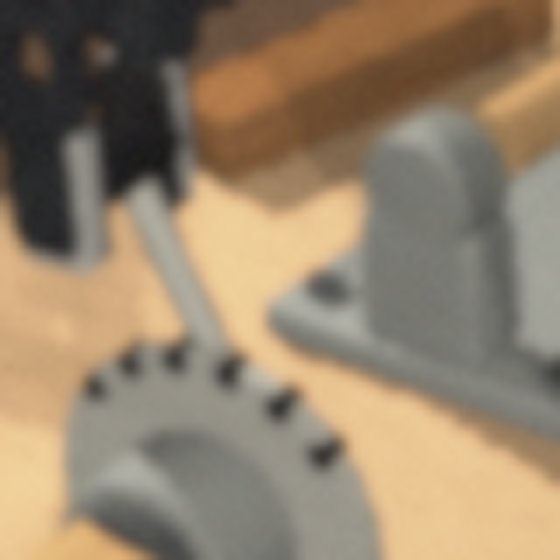

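The bar runs through crop (187,298) and (150,210), about 1.36 rad, so it is in the fifth notch. I'll release and then lift.

```bash
python3 -m inch '{"translation": [[0,0,0],[0,0,0],[0,0,0],[0,0,0],[0,0,0],[0,0,0]], "yaw": [0,0,0,0,0,0]}' 1;  python3 -m inch '{"translation": [[0,0,0.02],[0,0,0.03],[0,0,0.03],[0,0,0.03],[0,0,0.02],[-0.03,-0.03,0],[-0.04,-0.04,0],[-0.04,-0.04,0],[0,0,0],[0,0,0],[0,0,0],[0,0,0]], "yaw": [0,0,0,0,0,0,0,0,0,0,0,0]}'
python3 - <<'E'
from h import *
st()
p=[.5117,.1241,.161]
for i in (3,4,5): print(i+1,proj("scene",knob(p,i*.349)),proj("top",knob(p,i*.349)))
import cv2
for n in('scene','top'):
    cv2.imwrite(f'pics/{n}9.png',viewer.camera(n))
t=cv2.imread('pics/scene9.png');cv2.imwrite('pics/c12.png',cv2.resize(t[170:330,190:370],None,fx=4,fy=3.5,interpolation=2)[:600])
E
```

```text
time_s: 9.05
tool_pos: [0.5703, 0.0637, 0.1299]
tool_rot: [3.128, 0.247, -0.02]
force: [0.2, 0.2, 0.1]
opening: 0.0856
time_s: 10.25
tool_pos: [0.4644, -0.0419, 0.2649]
tool_rot: [3.126, 0.251, -0.012]
force: [0.7, -0.4, 0.5]
opening: 0.0854
t 10.25 pos [ 0.4644 -0.0419  0.2649] jawyaw -80.82 zax [-0.008 -0.006 -1.   ] F [ 0.7 -0.4  0.5] op 0.0854 q6 [-0.24  0.16 -0.36  1.06 -0.01  2.74]
4 [[258.09934911 240.68546818]] [[237.7294988  241.33279043]]
5 [[244.89230711 242.36660429]] [[236.20964122 225.59612113]]
6 [[235.03914401 249.28145722]] [[235.91279392 214.20792852]]
```

View pics/scene9.png

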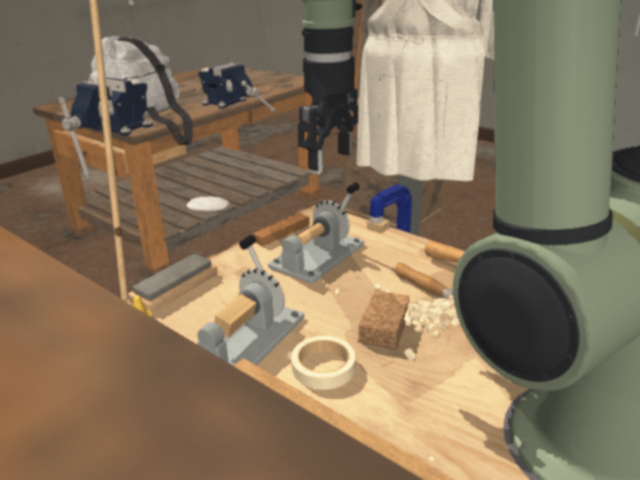

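View pics/top9.png

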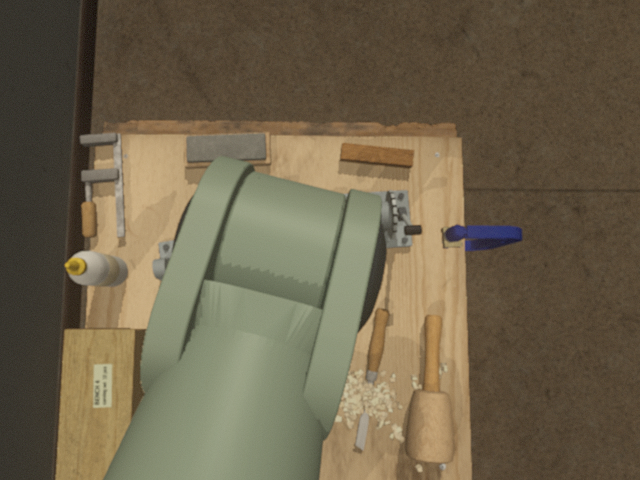

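In the scene picture the square head's knob is at (247,242); notch 5 predicts (245,242). The round head's knob is at (352,188), unchanged. The gripper is clear of everything.

```bash
python3 -c "
from rig import job
print(job.finish_job())"
```

```text
the job is handed in; nothing more can be done
None
```

The square blank's lever is now in the fifth notch, and I have let go and handed the job in. The square head was the left one, with its lever starting in the second notch. I pinched the knob by its flat ends and clicked it on one notch at a time, finishing at about 10.3 s of the 42 s allowed.

| Notch | Lever angle read from the picture | Nominal | Stop |
|---|---|---|---|
| Third | about 0.70 rad | 0.698 | just over 1 s |
| Fourth | about 1.0 rad | 1.047 | about 1.2 s |
| Fifth | about 1.36 rad while still gripped | 1.396 | released here |

- **After release:** the knob showed at pixel (247,242), against (245,242) predicted for the fifth notch. The sixth notch would have shown at (235,249).
- **Other head:** its knob stayed at about (352,188), the same as at the start, so it did not move.
- **Gripper:** it is clear of everything, with the force reading near zero.
- **Not checked:** the arm hid the square head from the top camera at the end, so the final lever check rests on the scene camera alone. No check failed or disagreed.

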